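# Turn the sorting drum's lid to the hex nuts

## Robot

A 6-joint arm with a two-finger parallel gripper is mounted at the origin on a cart in front of the work surface, level with it; the furniture and walls round the work are solid. World frame = base frame: x ahead of the robot, y to its left, z up, the work surface at z = 0. Lengths are in mm, angles in rad, forces in N, time in s.
With the tool pointing down it reaches from about 350 to 975 mm from the base axis. Payload 4.9 kg.
Tool frame: the origin (TCP) lies on the centre line of the jaws, within the pads' length; the fingertips stand ctrl.finger_overhang ahead of it and the grasp point (between the pads) lies 6 mm ahead of it (ctrl.finger_overhang is the distance from the TCP to the fingertips, in mm); z points along the fingers, y is the direction in which the jaws open and shut (so a half turn about z gives the same grasp; the last joint's range is limited). The gripper opens to 85 mm and grips with 20 to 120 N. Pads are 22 mm wide; open, the fingers measure 114 mm over their backs; the gripper's body (76 mm by 85 mm) begins 54 mm behind the grasp point. The pads swing forward as they close: fully open they stand 13 mm farther back than shut.
Start: joints at [-1.414, 0.053, 1.613, -0, 1.476, -0.119], TCP at [170.193, -601.362, 256.304] pointing down, gripper open.
Joint ranges: [-3.01, 3.01], [-1.01, 2.22], [0.06, 2.58], [-1.02, 4.17], [0.09, 2.62], [-3.14, 3.14]. Speed limits (rad/s): [2.57, 2.57, 3.14, 3.14, 3.14, 3.14].

## Interface

Orientations are given as a 3x3 rotation matrix whose columns are the frame's x, y, z axes.
In Python, from workcell import ctrl gives the robot as it stands. Calls block until the motion is done:
- ctrl.movep(position, orientation): joint-space move of the TCP to a pose.
- ctrl.line_to(position, feed=150, orientation=None, f_stop=None): straight line of the TCP; orientation=None keeps the orientation; feed is the mean speed in mm/s. With f_stop (N) it stops when the force on the tool has changed by that much, and returns True; else False.
- ctrl.move_j(angles): joint-space move.
- ctrl.gripper_to(opening, effort=None): finger opening in mm; effort is the grip in N (None keeps the last); returns when the fingers have stopped.
- ctrl.sleep(seconds).
- ctrl.ik(position, orientation): joint angles nearest the present ones, or None.
- ctrl.sense(): the state.
- ctrl.camera(name): name is "side" or "top" or "wrist"; returns a dict with "color" (480x640x3 uint8, red, green, blue), "camera_matrix" (3x3 intrinsics, pixels), "eye" and "rotation" of the camera in the world. Camera axes: x right, y down, z forward; pixel columns grow to the right and rows downward; lengths in mm; the calibration is good to about 2 mm. A picture is of the moment at which its call begins. There is no depth.
A pose or a line that the arm cannot do raises ctrl.Unreachable and nothing moves.
- ctrl.job_done(): hands the job in, once; it reports no verdict.
The state is a dict: "time": time; "q": joint angles; "qd": joint speeds; "joint_efforts": joint torques, N m; "eef_pos": TCP position; "tcp_rot": TCP orientation; "force": force on the tool from outside, world axes, zero at the start; "moment": the same for the moment, N m; "opening": finger opening in mm.
Only numpy, scipy, OpenCV 4.12 (cv2) and the standard library are available. Lean on these libraries where they do the work, as an engineer would, in place of code of your own. Each camera call takes 0.05 s, during which the arm holds its last target.

## Task

Turn the clear lid of the round sorting drum so that the framed opening in it stands squarely over the compartment that holds the steel hex nuts. Then let go of the lid's grip and leave it there.

Things in the scene. Friction and masses are not known exactly. Their poses are not given: they have to be found in the camera images.
- drum_lid (a joint): Lid angle, rad, on a round dark wooden drum 184 mm wide, fixed to the bench; lid top 45 mm up. Below it six 60 degree sectors: one solid pale block, five hardware compartments. 0: opening over the solid block (it starts near there); grows counterclockwise seen from above. Turns 2.6 rad either way with light friction (0.06 N m) and stays where left. Nothing else turns.
- lid_grip (a point): Point on the lid's upright axis, 71 mm above the bench, at the height to grip the pale wooden bar on the middle of the lid. The bar is 56 mm long, 16 mm wide and 36 mm high, from 47 to 83 mm above the bench. The axes turn with the lid: x along the bar, y across it, z up; the opening lies on the -x side, in line with the bar.
- lid_opening (a point): Centre of the hole in the clear lid, 56 mm from the lid's axis, 45 mm above the bench. The hole is a ring sector 36 degrees wide, from 36 to 78 mm from the axis, with a flat aluminium frame, 2 mm high, round it. It goes round with the lid.
- hex_nuts: Three steel hex nuts, 20 mm wide, 10 mm thick, together in a compartment, seen through the clear lid; they cannot shift. Origin: middle of the group, 56 mm from the drum's axis on the compartment's middle line, 8 mm above the bench. They lie in one of the two compartments beside the solid block, 60 degrees from it; wooden pegs are in the other. Washers, screws and corks are in the far three.

How it is judged:
By the outcome, as a careful person would: the job done as asked, in the order asked, and still so for the second after the job is handed in, with the robot touching nothing.
It also fails if it takes over 29 s, if anything falls off the work surface, if the arm or the gripper's body presses on something with over 40 N, if the wrist force passes 120 N, or if a joint passes its speed limit or range.

## Working session

There is one attempt and no reset: what is moved stays moved. The work goes in short steps, each a Python script; the robot and the scene stay as the last script left them, time stands still between calls to the robot, and variables do not carry over. Pictures are saved under pics/ and viewed, and the job is handed in when it is done.

```bash
mkdir -p pics
python3 - <<'E'
from workcell import ctrl
import cv2
for n in("top","side","wrist"):
    c=ctrl.camera(n); cv2.imwrite(f"pics/{n}0.png",c["color"][:,:,::-1]); print(n,c["camera_matrix"].tolist(),c["eye"],c["rotation"])
s=ctrl.sense();print(s["time"],s["opening"],ctrl.finger_overhang,s["tcp_rot"])
E
```

```text
top [[481.67774878618775, 0.0, 318.16555820818866], [0.0, 481.67774878618775, 237.15142728126474], [0.0, 0.0, 1.0]] [ 405.01001901 -310.7306404   920.97498834] [[-2.97339877e-04 -9.95373548e-01  9.60802359e-02]
 [-9.99448533e-01  3.48610239e-03  3.30223814e-02]
 [-3.32045505e-02 -9.60174319e-02 -9.94825668e-01]]
side [[544.1604776149292, 0.0, 318.24959304214855], [0.0, 544.1604776149292, 240.52078493395933], [0.0, 0.0, 1.0]] [436.5064967  343.37992258 661.86623434] [[-0.99206869 -0.10025601  0.07581856]
 [-0.12359699  0.66825957 -0.73358908]
 [ 0.02288024 -0.7371417  -0.67535073]]
wrist [[357.36205849706914, 0.0, 314.4654302616845], [0.0, 357.36205849706914, 235.75413748488737], [0.0, 0.0, 1.0]] [ 236.3521228  -581.81704912  372.41076383] [[ 0.27128617 -0.9257649  -0.26336886]
 [-0.96249608 -0.26157402 -0.07197445]
 [-0.00225903  0.27301717 -0.96200651]]
0.15 85.72942472513037 25.0 [[ 9.62224399e-01  2.72257495e-01 -2.49185447e-04]
 [ 2.72257544e-01 -9.62223131e-01  1.57329899e-03]
 [ 1.88570439e-04 -1.58170929e-03 -9.99998731e-01]]
```

View pics/top0.png

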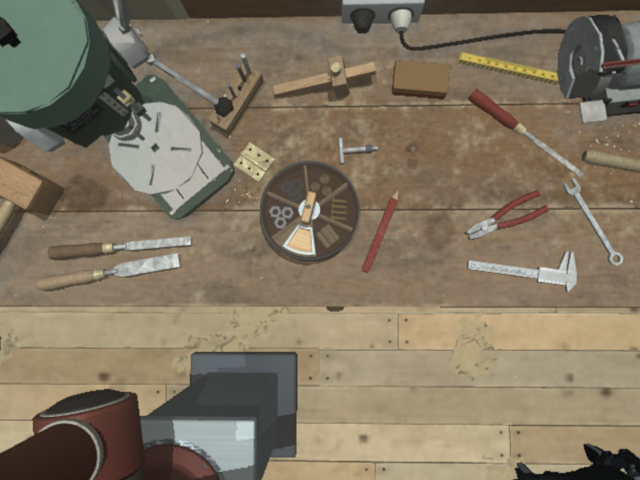

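View pics/side0.png

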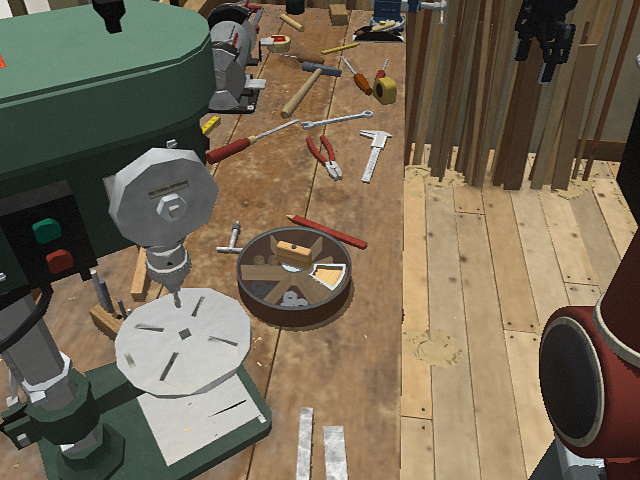

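Run:
```python
import cv2
i=cv2.imread("pics/top0.png")[150:274,240:380]; cv2.imwrite("pics/topz.png",cv2.resize(i,None,fx=4.8,fy=4.8,interpolation=cv2.INTER_CUBIC))
i=cv2.imread("pics/side0.png")[215:335,225:365]; cv2.imwrite("pics/sidez.png",cv2.resize(i,None,fx=4.8,fy=4.8,interpolation=cv2.INTER_CUBIC))
```

```text
(no output)
```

View pics/topz.png

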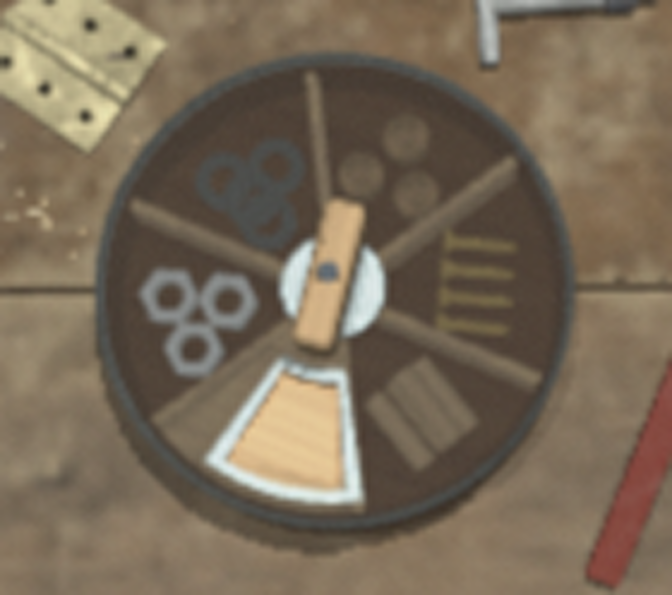

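View pics/sidez.png

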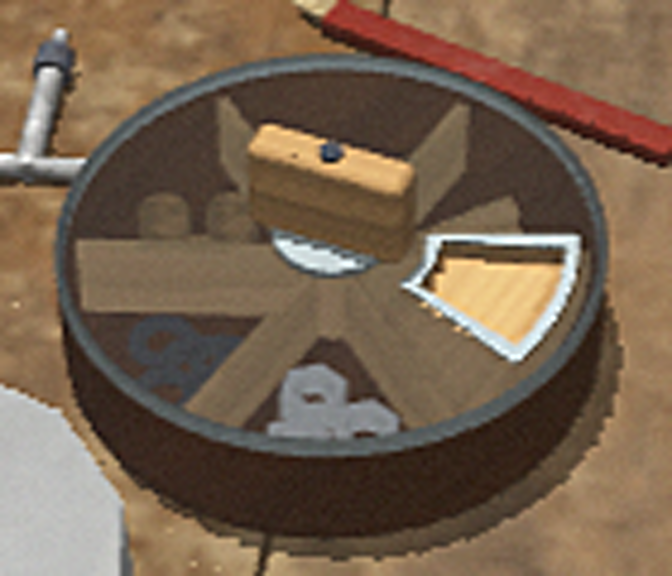

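View pics/wrist0.png

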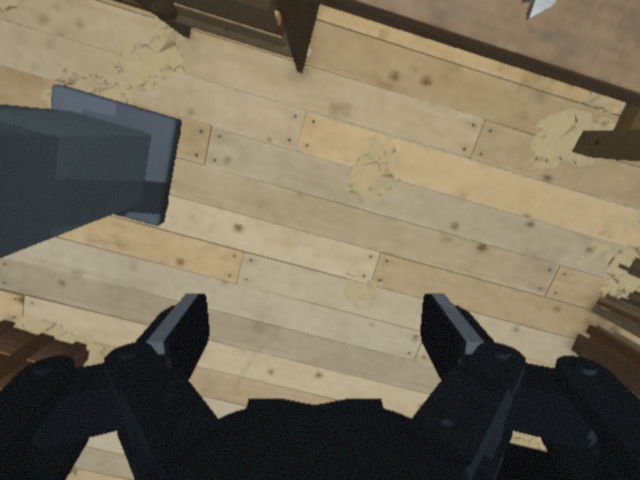

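```bash
cat > h.py <<'E'
import numpy as np, cv2
def ray(c,uv):
    K=c["camera_matrix"];uv=np.atleast_2d(uv).astype(float)
    d=np.c_[(uv-[K[0,2],K[1,2]])/K[0,0],np.ones(len(uv))]@np.asarray(c["rotation"]).T
    return np.asarray(c["eye"]),d
def plane(c,uv,z):
    e,d=ray(c,uv); return (e+d*((z-e[2])/d[:,2])[:,None])[:,:2]
def masks(img,box):
    x0,y0,x1,y1=box
    return cv2.cvtColor(img[y0:y1,x0:x1],cv2.COLOR_RGB2HSV)
def blobs(m,box,amin=15):
    n,l,s,ct=cv2.connectedComponentsWithStats(m.astype(np.uint8))
    return [(s[i],ct[i]+[box[0],box[1]],np.argwhere(l==i)[:,::-1]+[box[0],box[1]]) for i in range(1,n) if s[i][4]>=amin]
E
python3 - <<'E'
from h import *
from workcell import ctrl
for name,box in(("top",(255,155,365,268)),("side",(230,220,360,330))):
    c=ctrl.camera(name); h=masks(c["color"],box); H,S,V=[h[:,:,i].astype(int) for i in range(3)]
    for n,m in(("orange",(H<22)&(S>70)&(V>170)),("white",(S<60)&(V>170)),("grey",(S<75)&(V>100)&(V<=170)),("dark",(H>85)&(H<130)&(S>20))):
        for s,ct,p in blobs(m,box):
            print(name,n,s,ct.round(1))
E
```

```text
top orange [ 47  37  13  30 185] [308.1 206.5]
top orange [ 33  73  23  24 385] [300.9 240.4]
top white [44 46  6 15 55] [301.3 207.5]
top white [57 47  8 17 80] [315.9 210.9]
top white [ 28  70  32  30 256] [300.6 242.3]
top grey [  0   0  26  55 245] [264.5 176.5]
top grey [84  0  6  8 32] [341.5 158.8]
top grey [107   1   3   8  16] [363.3 159.2]
top grey [40  5 20  3 20] [304.5 160.5]
top grey [49 10  5 27 66] [306.  178.5]
top grey [98 13  6  9 25] [354.9 171.2]
top grey [87 17 16 21 50] [352.6 182.2]
top grey [  12   28   86   74 1170] [298.2 219.1]
top grey [56 30  8  5 19] [314.5 186.3]
top grey [51 49  5  5 18] [307.9 206.3]
top grey [  0  56  39  57 785] [266.2 249.9]
top grey [ 61  70  23  23 272] [327.4 235.4]
top grey [ 87  70  23  43 623] [355.4 249.9]
side orange [ 47  21  34  14 196] [293.5 247.7]
side orange [ 86  49  26  18 304] [328.7 275.7]
side orange [ 37 106  11   4  24] [271.3 328. ]
side white [ 0  9 13 21 75] [233.6 241.1]
side white [52 45 18  7 60] [290.2 268.2]
side white [ 79  44  37  26 203] [330.  274.9]
side white [  0  77  21  33 493] [238.  316.3]
side grey [ 3  2  6  6 24] [235.2 224.8]
side grey [ 13   6  99  27 193] [291.7 233.5]
side grey [ 2 10  6 18 29] [234.4 238.1]
side grey [ 0 29 12  3 17] [236.  250.1]
side grey [52 43 21  8 35] [291.9 266. ]
side grey [85 43 19  1 19] [324. 263.]
side grey [78 44  6 11 19] [311.5 269.9]
side grey [ 51  71  27  16 267] [292.6 299.7]
side grey [41 86 13  3 16] [277.2 307. ]
side grey [56 88 15  2 16] [293.1 308.9]
side dark [ 3  3  7  7 23] [236. 226.]
side dark [ 19   7  53  18 110] [273.  232.1]
side dark [83  9 15  8 31] [320.2 232.1]
side dark [ 7 38  2 21 21] [237.3 268. ]
side dark [56 44 18  8 26] [295.6 267.6]
side dark [91 44 12  2 18] [326.7 264.6]
side dark [84 53 30 17 67] [329.1 282.3]
side dark [28 69  7  8 16] [260.9 293.1]
```

Run:
```python
from h import *
from workcell import ctrl
from scipy.optimize import least_squares
c=ctrl.camera("top"); s=ctrl.camera("side")
Z=lambda p:(np.array(p,float)+.5)/4.8-.5+[240,150]
Zs=lambda p:(np.array(p,float)+.5)/4.8-.5+[225,215]
def circ(P,r=None):
    f=lambda v:np.hypot(*(P-v[:2]).T)-v[2]
    o=least_squares(f,[*P.mean(0),92]);return o.x.round(1),f(o.x).round(1)
print("rim top",circ(plane(c,Z([(97,285),(573,285),(335,53),(335,525)]),45)))
print("rim side",circ(plane(s,Zs([(57,235),(606,235),(320,56),(325,452)]),45)))
t=plane(c,Z([328,271]),84);u=plane(s,Zs([332,150]),84);print("knob",t,u)
# triangulate knob
(e1,d1),(e2,d2)=ray(c,Z([328,271])),ray(s,Zs([332,150]))
A=np.c_[d1[0],-d2[0]];k=np.linalg.lstsq(A,e2-e1,rcond=None)[0];print(e1+k[0]*d1[0],e2+k[1]*d2[0])
A0=circ(plane(c,Z([(97,285),(573,285),(335,53),(335,525)]),45))[0][:2]
box=(255,155,365,268);h=masks(c["color"],box);H,S,V=[h[:,:,i].astype(int) for i in range(3)]
def an(v):return np.degrees(np.arctan2(v[...,1],v[...,0])).round(1)
B=blobs((H<22)&(S>70)&(V>170),box,100)
for st,ct,p in B:
    P=plane(c,p,83 if st[4]<250 else 40);m=P.mean(0);w,v=np.linalg.eigh(np.cov((P-m).T));print("orange",m.round(1),an(v[:,1]),w.round(0),"dir from axis",an(m-A0),np.hypot(*(m-A0)))
for st,ct,p in blobs((S<60)&(V>170),box,100):
    P=plane(c,p,47);lo,hi=P.min(0),P.max(0);(q,_,_)=cv2.minAreaRect(P.astype(np.float32));print("frame",P.mean(0),an(P.mean(0)-A0),"rect",q,an(np.array(q)-A0))
N=plane(c,Z([(168,297),(228,300),(194,348)]),13);print("nuts",N.round(1),(N.mean(0)-A0).round(1),an(N.mean(0)-A0),np.hypot(*(N.mean(0)-A0)))
for a in[(135,205),(310,75),(515,165),(540,380)]:
    for z in(8,25,40):
        v=plane(c,Z(a),z)[0]-A0;print("div",a,z,an(v),np.hypot(*v).round(1))
```

```text
rim top (array([ 541.1, -265.2,   91.3]), array([-0., -0.,  0.,  0.]))
rim side (array([ 537.5, -265.1,   92.1]), array([-0.6, -0.6,  0.6,  0.6]))
knob [[ 540.84342366 -264.96463287]] [[ 537.49172046 -266.5025829 ]]
[ 540.54148478 -265.06636438   85.86047968] [ 537.2600103  -265.10321012   85.32591158]
orange [ 540.3 -265.2] 166.1 [ 14. 255.] dir from axis -176.9 0.8464180768921173
orange [ 484.2 -249.6] 162.5 [106. 116.] dir from axis 164.7 58.986114806949146
frame [ 480.18049071 -249.63766671] 165.7 rect (485.5795593261719, -248.62342834472656) 163.4
nuts [[ 542.3 -197.3]
 [ 540.9 -221.3]
 [ 521.8 -207.9]] [-6.1 56.4] 96.2 56.69646448846571
div (135, 205) 8 64.4 91.0
div (135, 205) 25 65.7 87.5
div (135, 205) 40 66.9 84.4
div (310, 75) 8 7.3 92.8
div (310, 75) 25 7.0 88.4
div (310, 75) 40 6.6 84.6
div (515, 165) 8 -52.3 89.1
div (515, 165) 25 -53.9 86.6
div (515, 165) 40 -55.5 84.5
div (540, 380) 8 -111.9 86.1
div (540, 380) 25 -113.3 86.2
div (540, 380) 40 -114.4 86.4
```

```bash
cat >> h.py <<'E'
def R(ydeg):
    a=np.radians(ydeg);y=np.array([np.cos(a),np.sin(a),0]);z=np.array([0,0,-1.]);return np.c_[np.cross(y,z),y,z]
AX=np.array([539.3,-265.1])
E
python3 - <<'E'
from h import *
from workcell import ctrl
for y in(76,-104,6.3,-173.7):print(y,ctrl.ik([*AX,200],R(y)))
ctrl.movep([*AX,210],R(76))
s=ctrl.sense();print(s["time"],s["eef_pos"],s["q"])
c=ctrl.camera("wrist");cv2.imwrite("pics/w1.png",c["color"][:,:,::-1])
E
```

```text
76 [-5.80665603e-01  3.67057779e-02  1.72486528e+00 -4.44089210e-16
  1.38002160e+00 -1.90711583e+00]
-104 [-5.80665603e-01  3.67057779e-02  1.72486528e+00 -4.44089210e-16
  1.38002160e+00  1.23447682e+00]
6.3 [-5.80665603e-01  3.67057779e-02  1.72486528e+00 -4.44089210e-16
  1.38002160e+00 -6.90621346e-01]
-173.7 [-5.80665603e-01  3.67057779e-02  1.72486528e+00 -4.44089210e-16
  1.38002160e+00  2.45097131e+00]
2.175 [ 539.14037782 -265.73322511  210.1807695 ] [-5.81597072e-01  2.85315201e-02  1.71575614e+00 -2.44820311e-04
  1.39694019e+00 -1.90673917e+00]
```

View pics/w1.png

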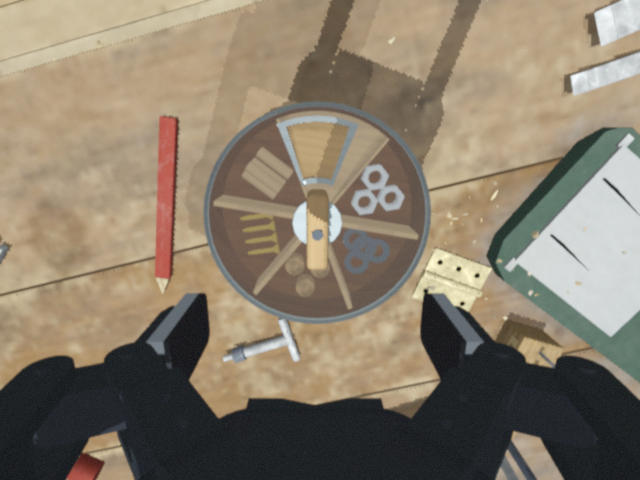

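The wrist view shows the drum with the knob at about (317,234), the opening at about (317,150) over the block, and the nuts at about (377,190). I'll cross-check the axis and bearings from this view.

Run:
```python
from h import *
from workcell import ctrl
c=ctrl.camera("wrist")
kn=plane(c,[317,234],85.5);print(kn)
box=(200,95,440,330)
g=c["color"]
rim=plane(c,np.array([(205,212),(430,212),(317,102),(317,322)]),45);print(rim.round(1),rim[:2].mean(0),rim[2:].mean(0))
an=lambda v:np.degrees(np.arctan2(v[...,1],v[...,0])).round(1)
A0=kn[0]
N=plane(c,[(375,177),(391,198),(364,202)],13);print("nuts",an(N.mean(0)-A0),np.hypot(*(N.mean(0)-A0)))
D=plane(c,[(216,202),(258,291),(349,306),(415,234)],40);print(an(D-A0),np.hypot(*(D-A0).T))
F=plane(c,[(280,123),(355,126),(301,184),(334,185)],47);v=F-A0;print("frame corners",an(v),np.hypot(*v.T))
B=plane(c,[(317,192),(317,274)],83);print("bar",an(B[0]-B[1]),B)
```

```text
[[ 537.21582041 -263.29845519]]
[[ 508.3 -348.8]
 [ 552.6 -173. ]
 [ 449.5 -241.1]
 [ 626.3 -285.3]] [ 530.4306149  -260.91916979] [ 537.88652981 -263.1910114 ]
nuts 94.6 56.143937194714006
[-114.1  -52.6    5.9   67.1] [83.19525526 82.17685421 83.83314218 83.06548435]
frame corners [-174.1  144.6 -171.8  141. ] [80.41959975 78.77393781 32.39609766 32.15527365]
bar 166.0 [[ 508.84903878 -256.1915266 ]
 [ 567.40517959 -270.82695544]]
```

```bash
sed -i 's/^AX=.*/AX=np.array([538.7,-264.8])/' h.py
python3 - <<'E'
from h import *
from workcell import ctrl
an=lambda r:np.degrees(np.arctan2(r[1][1],r[0][1])).round(2)
def p(t):
    s=ctrl.sense();print(t,round(s["time"],2),np.round(s["eef_pos"],1),an(s["tcp_rot"]),np.round(s["force"],1),np.round(s["moment"],2),round(s["opening"],1))
print(ctrl.line_to([*AX,77],feed=100,f_stop=12,orientation=R(76)));p("down")
ctrl.gripper_to(12,effort=40);p("grip")
for y in(53,30,6.4):
    ctrl.movep([*AX,77],R(y));p(y)
ctrl.sleep(.3);p("settle")
E
```

```text
False
down 3.76 [ 539.3 -265.2   78. ] 76.0 [ 0.3 -1.   0.1] [0.01 0.01 0.03] 85.2
grip 4.39 [ 538.9 -264.    77.2] 76.0 [-0.   5.7  2.9] [ 0.61 -0.03 -0.08] 15.7
53 4.86 [ 538.9 -264.    77.2] 53.02 [-0.1  5.1  2.8] [ 0.66  0.01 -0.08] 15.6
30 5.33 [ 538.8 -264.    77.2] 30.09 [-0.1  7.3  3.3] [ 0.74  0.09 -0.06] 15.4
6.4 5.8 [ 538.8 -264.1   77.2] 6.49 [0.  5.1 3.3] [ 0.7   0.09 -0.06] 15.3
settle 6.1 [ 538.8 -264.1   77.2] 6.5 [0.3 5.3 2.7] [ 0.71  0.12 -0.04] 15.1
```

Run:
```python
from h import *
from workcell import ctrl
ctrl.gripper_to(60)
s=ctrl.sense();ctrl.line_to([*s["eef_pos"][:2],210],feed=150)
c=ctrl.camera("wrist");cv2.imwrite("pics/w2.png",c["color"][:,:,::-1])
t=ctrl.camera("top");g=t["color"][150:274,240:380,::-1];cv2.imwrite("pics/topz2.png",cv2.resize(g,None,fx=4.8,fy=4.8,interpolation=cv2.INTER_CUBIC))
print(ctrl.sense()["time"])
```

```text
7.725
```

View pics/w2.png

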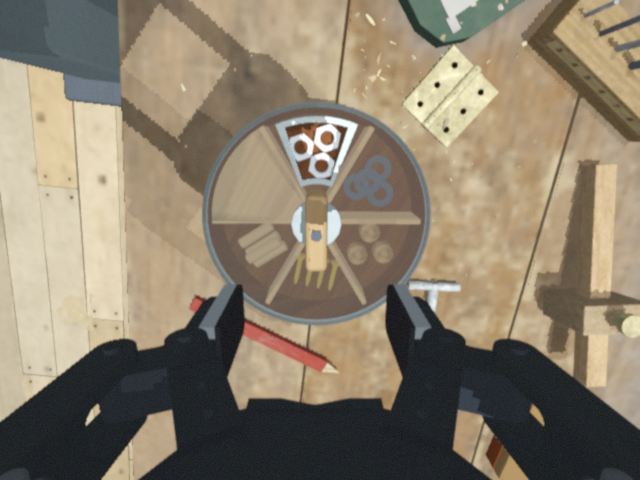

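View pics/topz2.png

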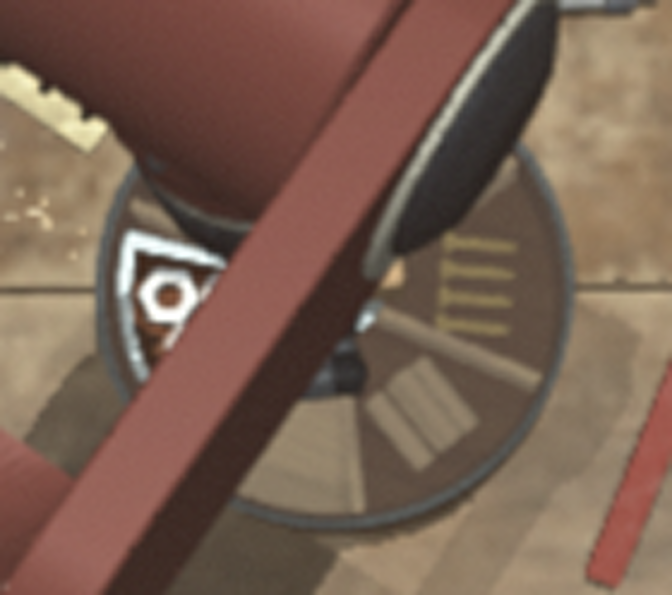

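The wrist view shows the framed opening (corners about (277,121) and (355,123)) over all three nuts, roughly centred between the dividers. I'll put a number on the remaining error.

Run:
```python
import cv2
i=cv2.imread("pics/w2.png")[95:330,195:440];cv2.imwrite("pics/w2z.png",cv2.resize(i,None,fx=2.5,fy=2.5,interpolation=cv2.INTER_CUBIC))
```

```text
(no output)
```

View pics/w2z.png

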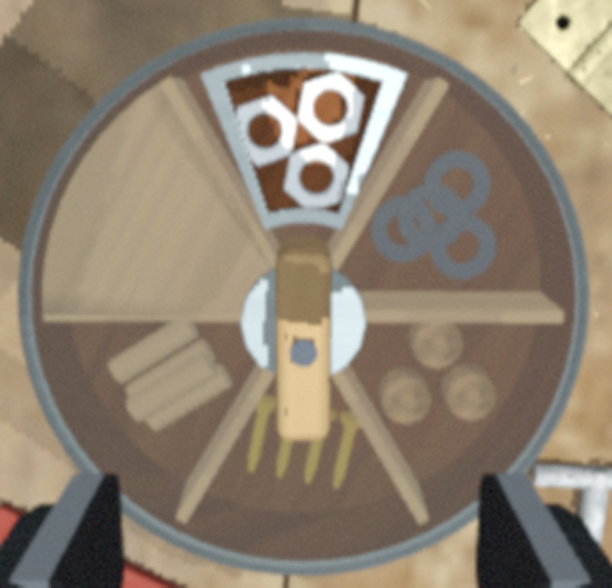

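Run:
```python
from h import *
from workcell import ctrl
c=ctrl.camera("wrist")
W=lambda p:(np.array(p,float)+.5)/2.5-.5+[195,95]
an=lambda v:np.degrees(np.arctan2(v[...,1],v[...,0])).round(1)
# axis from frame/lid: rim extremes
for A0 in(plane(c,W([303,352]),85.5)[0],np.array([538.7,-264.8])):
    D=an(plane(c,W([(176,80),(437,83),(565,316),(422,520),(183,520)]),40)-A0)
    F=an(plane(c,W([(202,75),(407,73),(266,226),(342,226)]),47)-A0)
    N=plane(c,W([(264,130),(330,107),(317,176)]),13).mean(0)
    print(A0,"div",D,"sector mid",D[:2].mean(),"allfit",((D-[126,66,6,-54,-114]).mean()+96),"frame",F,F[:2].mean(),F[2:].mean(),"nuts",an(N-A0))
B=plane(c,W([(302,253),(302,438)]),83);print("bar",an(B[0]-B[1]))
print(ctrl.sense()["time"])
```

```text
[ 537.95105824 -262.4329648 ] div [ 124.2   67.     6.1  -54.1 -113.2] sector mid 95.6 allfit 96.0 frame [118.3  74.1 117.4  74.3] 96.19999999999999 95.85 nuts 96.1
[ 538.7 -264.8] div [ 123.7   68.     7.7  -53.6 -114.3] sector mid 95.85 allfit 96.3 frame [117.9  75.  116.7  76.5] 96.45 96.6 nuts 96.6
bar 96.4
7.775
```

Dividers, frame and nuts agree to within about 0.7°, and the gripper is clear, so I'm handing it in.

Run:
```python
from workcell import ctrl
ctrl.job_done();print(ctrl.sense()["time"])
```

```text
the job is handed in; nothing more can be done
the job is handed in; nothing more can be done
```

I gripped the wooden bar and turned the lid about 69.6° clockwise, from a bearing of about 166° to about 96.4°. I then opened the jaws, rose clear to 210 mm and handed the job in at about 7.8 s of the 29 s allowed.

**Last check:** in the wrist view all three nuts show through the opening. From that view, the frame's bearing is 95.9–96.6°, the compartment's middle line 95.6–96.3° and the nuts 96.1–96.6°. They agree to within about 0.7°, which is within my measuring error.

**Disagreements:**
- The cameras differed by up to about 3.5 mm on where the drum's axis is, so I used an average. Sideways force while turning stayed under 8 N.
- The left–right rim estimate from the first wrist view was about 8 mm off; I left it out.
- In the final top view the arm hid most of the lid, so it only partly confirmed the result.

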